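# Find the packed carton by its weight and stamp it

### The arm

A 6-joint arm with a two-finger parallel gripper is mounted at the origin on the work surface. World frame = base frame: x ahead of the robot, y to its left, z up, the work surface at z = 0. Lengths are in m, angles in rad, forces in N, time in s.
With the tool pointing down it reaches from about 0.275 to 0.85 m from the base axis. Payload 19 kg.
Tool frame: the origin (TCP) lies at the very end of the fingers, on their centre line; the grasp point (between the pads) lies 19 mm behind it (r.hold_point_z is the distance from the TCP to the grasp point, in m); z points along the fingers, y is the direction in which the jaws open and shut (so a half turn about z gives the same grasp; the last joint's range is limited). The gripper opens to 85 mm and grips with 20 to 120 N. Pads are 22 mm wide; open, the fingers measure 114 mm over their backs; the gripper's body (76 mm by 85 mm) begins 54 mm behind the grasp point. The pads swing forward as they close: fully open they stand 13 mm farther back than shut.
Start: joints at [-1.447, 0.15, 1.437, -0, 1.554, -0.134], TCP at [0.147, -0.556, 0.231] pointing down, gripper open.
Joint ranges: [-2.8, 2.8], [-0.68, 2.1], [0.12, 2.68], [-1.39, 4.53], [0.16, 2.79], [-2.81, 2.81]. Speed limits (rad/s): [1.89, 1.89, 2.22, 3.01, 3.01, 3.01].

### API

Orientations are given as a unit quaternion [x, y, z, w].
In Python, from station import r, claw, solver, cams, hand_in, readout gives the robot as it stands. Calls block until the motion is done:
- r.movep(position, orientation): joint-space move of the TCP to a pose.
- r.line_to(position, attitude=None, v=0.15, threshold=None): straight line of the TCP; attitude=None keeps the orientation; v is the mean speed in m/s. With threshold (N) it stops when the force on the tool has changed by that much, and returns True; else False.
- r.movej(angles): joint-space move.
- claw.command_gripper(opening, newtons=None): opening from 0.0 (shut) to 1.0 (fully open); newtons is the grip in N (None keeps the last); returns when the fingers have stopped.
- r.hold(seconds).
- solver.inverse_kinematics(position, orientation): joint angles nearest the present ones, or None.
- cams.read_camera(name): name is "scene" or "top"; returns the picture (480x640x3 uint8, red, green, blue); there is no depth.
- cams.calibration(name): a dict with "mtx" (3x3 intrinsics, pixels), "extrinsics" (4x4, takes a point from world to camera coordinates). Camera axes: x right, y down, z forward; pixel columns grow to the right and rows downward; lengths in m; the calibration is good to about 2 mm. A picture is of the moment at which its call begins. calibration takes no time and is no camera call.
A pose or a line that the arm cannot do raises r.IKError and nothing moves.
- hand_in(): hands the job in, once; it reports no verdict.
Readings, each from a call of its own:
- readout.read_time_s(): time.
- readout.read_q(): joint angles.
- readout.read_dq(): joint speeds.
- readout.read_effort(): joint torques, N m.
- readout.read_ee_pos(): TCP position.
- readout.read_tcp_rot(): TCP orientation.
- readout.read_force(): force on the tool from outside, world axes, zero at the start.
- readout.read_ft_torque(): the same for the moment, N m.
- readout.read_finger_gap(): opening from 0.0 (shut) to 1.0 (fully open).
Only numpy, scipy, OpenCV 4.12 (cv2) and the standard library are available. Lean on these libraries where they do the work, as an engineer would, in place of code of your own. Each camera call takes 0.05 s, during which the arm holds its last target. There are 200 camera calls.

### The job

Only one of the three identical sealed square cartons has its heavy machined part inside; the other two were taped shut empty, and only their weight tells. Heft them to find the packed one, stand it upright in the nest of the lever stamp and let go of it, then pull the stamp's lever over to its stop so that the stamp presses on the carton, hold it there a moment, and ease the lever slowly back to rest without letting it snap. The two empties must end upright where they stood at the start, and nothing else on the bench may be disturbed.

Things in the scene. Friction and masses are not known exactly. Their poses are not given: they have to be found in the camera images.
- carton_a: Sealed square cardboard carton, 60 x 60 mm and 100 mm tall, standing on the bench; a strip of paper tape over the top. All three look alike; a packed one weighs about 0.5 to 0.65 kg, an empty one under 0.2 kg. Origin: centre of its underside, z up, x and y square to its sides.
- carton_b: Sealed square cardboard carton, 60 x 60 mm and 100 mm tall, standing on the bench; a strip of paper tape over the top. All three look alike; a packed one weighs about 0.5 to 0.65 kg, an empty one under 0.2 kg. Origin: centre of its underside, z up, x and y square to its sides.
- carton_c: Sealed square cardboard carton, 60 x 60 mm and 100 mm tall, standing on the bench; a strip of paper tape over the top. All three look alike; a packed one weighs about 0.5 to 0.65 kg, an empty one under 0.2 kg. Origin: centre of its underside, z up, x and y square to its sides.
- stamper: Grey hand stamp fixed to the bench, base plate 185 x 110 mm, 10 mm thick. Origin: at bench height under the centre of its nest; x points from the nest to the lever, z up. The nest is a square recess 66 x 66 mm, sides along x and y, in which a carton stands upright and square; its rubber floor lies 14 mm above the bench.
- nest_pad: Black rubber floor pad of the nest, 66 x 66 x 4 mm, part of the stamper. Origin: centre of its underside, 10 mm above the bench; axes as the stamper's. Round it, above the bench: curbs 26 mm high along y = +33 and -33 mm, a curb 22 mm high at x = +33 mm, and at x = -33 mm a backstop 66 mm wide and 75 mm high.
- stamp_lever (a joint): Angle of the stamp's lever, rad: 0 at rest, leaning 0.60 rad away from the nest; 0.60 at its stop, upright. A spring pulls it back to 0 (about 2 N at the bar at rest, 8 N at the stop). It turns about an axis along the stamper's y.
- lever_hinge (a point): Point on the lever's hinge axis, at x = 85, y = 0, z = 30 mm of the stamper's frame (axes as the stamper's).
- lever_bar (a point): Centre of the lever's black T-bar handle: a round bar 16 mm thick and 120 mm long along the stamper's y, 150 mm from the hinge axis (about 154 mm above the bench at rest, 180 mm at the stop). A stem 12 mm thick in the swing direction and 16 mm wide runs from the middle of the bar straight to the hinge.
- stamp_head: The sprung stamp on the lever, 40 mm wide and 36 mm high, 45 mm from the hinge along the stem, facing the nest. With a carton in the nest it gives way up to 18 mm; at the lever's stop it presses with about 7 to 9 N. Origin: on the hinge axis.
- filter: Bystander: maroon cone air filter with black ends, 84 mm across and 94 mm tall, standing. Origin: centre of its underside.
- housing_a: Bystander: round aluminium sensor housing, 72 mm across the foot, 60 mm above it, 70 mm tall. Origin: centre of its underside.
- housing_b: Bystander: a second aluminium sensor housing like housing_a. Origin: centre of its underside.
- tape_roll: Bystander: roll of packing tape lying flat, 100 mm across, 76 mm bore, 48 mm high. Origin: centre of its underside.
- elbow: Bystander: black rubber pipe elbow lying flat, 52 mm thick, about 180 x 180 mm. Origin: on the bench under its middle.
There are look-alikes about, which are no part of the job. What is shaped like the carton_b but blue is not meant.

How it is judged:
On the way, in this order (a step that is already met when the one before it is completed fails the run):
1. the packed carton stands released in the nest, with the lever at rest (value of joint stamp_lever below 0.06 rad and ((contact force between carton_a and nest_pad above 3 N and horizontal distance between carton_a and nest_pad below 0.01 m and angle between carton_a's own z axis and vertical below 0.08 rad and contact force between the fingers and carton_a below 0.3 N) or (contact force between carton_b and nest_pad above 3 N and horizontal distance between carton_b and nest_pad below 0.01 m and angle between carton_b's own z axis and vertical below 0.08 rad and contact force between the fingers and carton_b below 0.3 N) or (contact force between carton_c and nest_pad above 3 N and horizontal distance between carton_c and nest_pad below 0.01 m and angle between carton_c's own z axis and vertical below 0.08 rad and contact force between the fingers and carton_c below 0.3 N))), for 0.2 s.
2. the stamp presses on the carton in the nest (more than 5.5 N) (((contact force between stamp_head and carton_a above 5.5 N and horizontal distance between carton_a and nest_pad below 0.012 m) or (contact force between stamp_head and carton_b above 5.5 N and horizontal distance between carton_b and nest_pad below 0.012 m) or (contact force between stamp_head and carton_c above 5.5 N and horizontal distance between carton_c and nest_pad below 0.012 m))), for 0.2 s.
At the end, for the whole second after the job is handed in: The packed carton stands on the nest's pad (resting on it with more than 3 N, within 10 mm of its centre, tilted under 0.08 rad), the lever is back at rest (under 0.06 rad), and the two empty cartons stand upright within 40 mm of where they started (value of joint stamp_lever below 0.06 rad and ((contact force between carton_a and nest_pad above 3 N and horizontal distance between carton_a and nest_pad below 0.01 m and angle between each of carton_a, carton_b, carton_c's own z axis and vertical below 0.08 rad and distance of each of carton_b, carton_c from where it was at the start of the episode below 0.04 m) or (contact force between carton_b and nest_pad above 3 N and horizontal distance between carton_b and nest_pad below 0.01 m and angle between each of carton_b, carton_a, carton_c's own z axis and vertical below 0.08 rad and distance of each of carton_a, carton_c from where it was at the start of the episode below 0.04 m) or (contact force between carton_c and nest_pad above 3 N and horizontal distance between carton_c and nest_pad below 0.01 m and angle between each of carton_c, carton_a, carton_b's own z axis and vertical below 0.08 rad and distance of each of carton_a, carton_b from where it was at the start of the episode below 0.04 m))); the robot touches nothing.
It fails at once if the lever snaps back (faster than 2 rad/s) (velocity of joint stamp_lever below -2 rad/s).
It fails at once if a carton is tipped over (angle between any of carton_a, carton_b, carton_c's own z axis and vertical above 0.6 rad).
It fails at once if a bystander is moved more than 30 mm or tipped (distance of any of filter, housing_a, housing_b, tape_roll, elbow from where it was at the start of the episode above 0.03 m or angle between any of filter, housing_a, housing_b, tape_roll, elbow's own z axis and vertical above 0.4 rad).
It also fails if it takes over 72 s, if anything falls off the work surface, if the arm or the gripper's body presses on something with over 40 N, if the wrist force passes 120 N, or if a joint passes its speed limit or range.

## Working session

There is one attempt and no reset: what is moved stays moved. The work goes in short steps, each a Python script; the robot and the scene stay as the last script left them, time stands still between calls to the robot, and variables do not carry over. Pictures are saved under pics/ and viewed, about 8 in all and at most 12, crops included, and the job is handed in when it is done.

```bash
ls; mkdir -p pics
python3 - <<'E'
from station import r, claw, solver, cams, hand_in, readout
import cv2
for n in("scene","top"):
    cv2.imwrite(f"pics/{n}0.png",cams.read_camera(n)[:,:,::-1])
    c=cams.calibration(n);print(n,c["mtx"].round(1).tolist(),c["extrinsics"].round(4).tolist())
print(readout.read_time_s(),readout.read_tcp_rot(),r.hold_point_z)
E
```

```text
pics
scene [[462.0, 0.0, 328.7], [0.0, 462.0, 243.7], [0.0, 0.0, 1.0]] [[-0.3186, 0.9479, -0.0035, 0.2329], [0.6556, 0.2177, -0.7231, -0.281], [-0.6846, -0.2326, -0.6908, 1.5518], [0.0, 0.0, 0.0, 1.0]]
top [[596.0, 0.0, 329.4], [0.0, 596.0, 237.9], [0.0, 0.0, 1.0]] [[0.0058, -0.9998, 0.0176, -0.0678], [-0.9961, -0.0073, -0.088, 0.5634], [0.0881, -0.017, -0.996, 1.586], [0.0, 0.0, 0.0, 1.0]]
0.1 [ 9.91704381e-01  1.28538424e-01 -6.10401963e-06 -5.43157688e-04] 0.0187
```

View pics/top0.png

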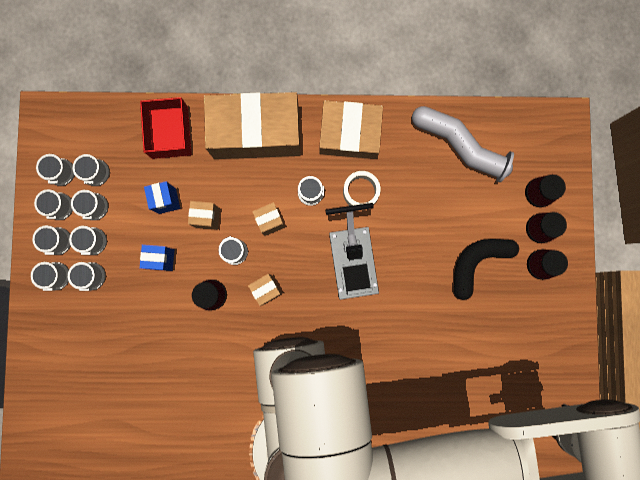

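View pics/scene0.png

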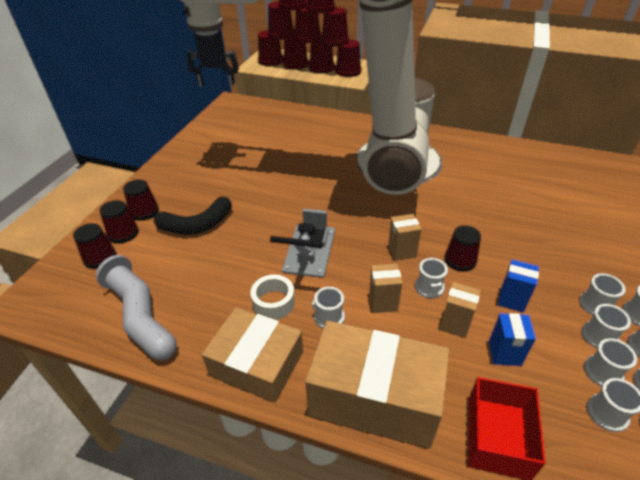

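Top view: cartons at about (203,214), (268,218) and (265,289). The stamper nest is at (356,277) and its lever bar at (350,210), on the side away from the robot. I'll zoom in on these.

Run:
```python
import cv2
a=cv2.imread("pics/top0.png")
c=cv2.resize(a[190:315,180:290],None,fx=5.4,fy=4.8*1.125,interpolation=cv2.INTER_CUBIC)
d=cv2.resize(a[190:310,310:400],None,fx=5,fy=5,interpolation=cv2.INTER_CUBIC)
c=cv2.resize(a[190:310,180:290],None,fx=5,fy=5,interpolation=cv2.INTER_CUBIC)
cv2.imwrite("pics/c1.png",c);cv2.imwrite("pics/d1.png",d)
```

```text
(no output)
```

View pics/c1.png

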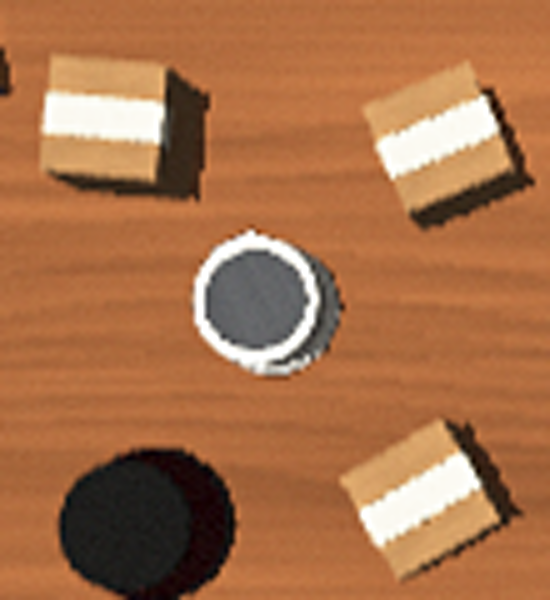

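View pics/d1.png

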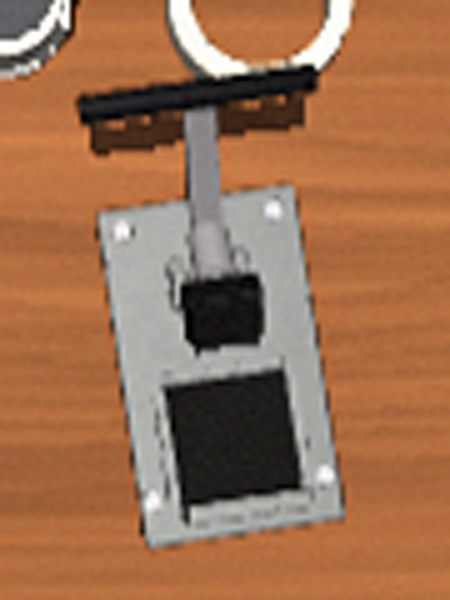

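Cartons' top-face corners and the stamper outline are readable in the crops, e.g. the upper-left carton at crop (50,55)–(160,181) and the pad at (163,387)–(302,490). Next I fit poses to these.

```bash
cat > geo.py <<'E'
import numpy as np, cv2
from scipy.optimize import least_squares
from station import cams
def proj(n,P):
    c=cams.calibration(n);E=np.array(c["extrinsics"]);K=np.array(c["mtx"])
    q=K@(E[:3,:3]@np.asarray(P,float).T+E[:3,3:]);return (q[:2]/q[2]).T
def place(p,L):
    L=np.asarray(L,float);c,s=np.cos(p[2]),np.sin(p[2])
    return np.c_[p[0]+c*L[:,0]-s*L[:,1],p[1]+s*L[:,0]+c*L[:,1],L[:,2]]
def fit(L,uv,x0):
    s=least_squares(lambda p:(proj("top",place(p,L))-uv).ravel(),x0,x_scale=[.1,.1,.3]);return s.x,s.fun.reshape(-1,2)
E
python3 - <<'E'
from geo import *
def px(l,o): return (np.array(l)+.5)/5-.5+np.array(o)
h=.03
sq=lambda h,z:[[h,h,z],[h,-h,z],[-h,-h,z],[-h,h,z]]
T={}
for n,l in dict(P=[(50,55),(166,66),(160,181),(41,172)],Q=[(362,105),(468,62),(518,158),(412,212)],R=[(341,481),(444,420),(502,516),(400,579)]).items():
    p,e=fit(sq(h,.1),px(l,(180,190)),[.5,.1,0]);T[n]=p;print(n,p.round(4),np.abs(e).max().round(2))
bar=[[.1697,.06,.154],[.1697,-.06,.154]]
# joint stamper fit, base centre offset free
pad=[[.033,.033,.014],[.033,-.033,.014],[-.033,-.033,.014],[-.033,.033,.014]]
uvb=px([(99,213),(293,186),(344,516),(150,546)],(310,190))
uvbar=px([(80,108),(317,78)],(310,190)); uvp=px([(163,387),(284,372)],(310,190))
def f(q):
    o=q[3];b=[[o+.0925,.055,.01],[o+.0925,-.055,.01],[o-.0925,-.055,.01],[o-.0925,.055,.01]]
    return np.r_[(proj("top",place(q,b))-uvb).ravel(),(proj("top",place(q,bar))-uvbar).ravel(),(proj("top",place(q,pad[:2]))-uvp).ravel()]
s=least_squares(f,[.45,-.1,0,.04]);print("S",s.x.round(4));print(s.fun.reshape(-1,2).round(1).tolist())
T["S"]=s.x[:3];np.savez("poses.npz",**T)
im=cv2.imread("pics/scene0.png");S=4;x0,y0=260,195;im=cv2.resize(im[y0:y0+145,x0:x0+200],None,fx=S,fy=S,interpolation=cv2.INTER_CUBIC)
def dr(P,c):cv2.polylines(im,[((proj("scene",P)-[x0,y0]+.5)*S).astype(np.int32)],True,c,1)
for n in"PQR":
    for z in(0,.1):dr(place(T[n],sq(h,z)),(0,255,0))
o=s.x[3];dr(place(s.x,[[o+.0925,.055,.01],[o+.0925,-.055,.01],[o-.0925,-.055,.01],[o-.0925,.055,.01]]),(0,255,0));dr(place(s.x,bar),(0,0,255));dr(place(s.x,pad),(255,0,255))
dr(place(s.x,[[-.033,.033,.01],[-.033,-.033,.01],[-.033,-.033,.075],[-.033,.033,.075]]),(255,0,0))
cv2.imwrite("pics/ov.png",im)
print("others top z guess")
E
```

```text
P [ 0.6186  0.2701 -0.0582] 0.46
Q [0.6118 0.0972 0.4548] 0.92
R [0.4241 0.1037 0.5541] 0.5
S [ 0.4588 -0.1372  0.1517  0.0403]
[[-0.5, -0.3], [0.4, -0.6], [0.5, 0.5], [-0.8, 0.4], [0.1, 0.8], [0.2, -0.0], [0.1, -0.2], [-0.1, -0.7]]
others top z guess
```

View pics/ov.png

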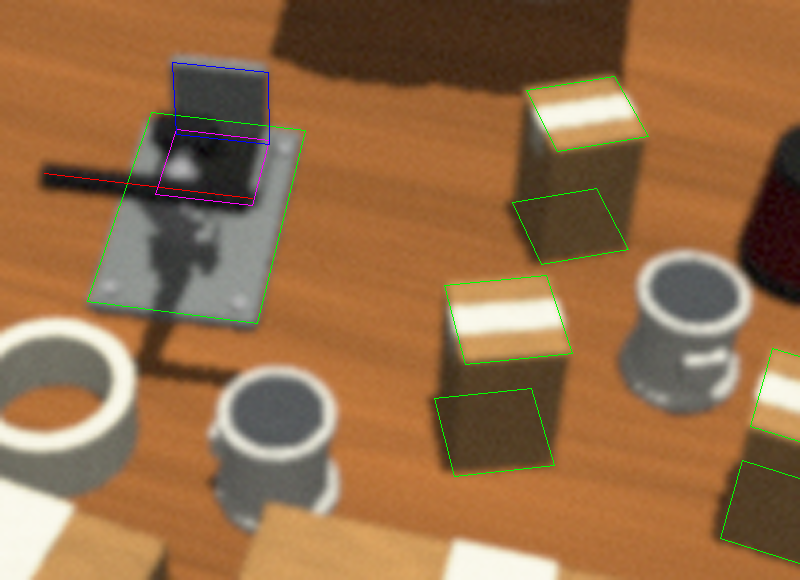

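The overlay matches in the second camera as well, to about 2 mm. Next: heft R, then Q if R is light.

```bash
cat > hp.py <<'E'
import numpy as np
from station import r, claw, solver, cams, hand_in, readout
T=np.load("poses.npz")
quat=lambda a:[np.cos(a/2),np.sin(a/2),0,0]
GZ=.061
def fz():
    v=[]
    for _ in range(4): r.hold(.05); v.append(readout.read_force()[2])
    return np.mean(v)
def heft(n):
    x,y,a=T[n]
    r.movep([x,y,.2],quat(a)); r.line_to([x,y,GZ],v=.15)
    claw.command_gripper(0.5,40); 
    r.line_to([x,y,GZ+.04],v=.08); r.hold(.3); f=fz()
    print(n,"f held",f.round(2),"gap",round(readout.read_finger_gap(),3),"t",readout.read_time_s()); return f
def putback(n):
    x,y,a=T[n]
    r.line_to([x,y,GZ+.001],v=.08,threshold=6); claw.command_gripper(1.0); r.hold(.1); r.line_to([x,y,.2],v=.25)
E
python3 - <<'E'
from hp import *
x,y,a=T["R"]; r.movep([x,y,.2],quat(a)); f0=fz(); print("free",f0,readout.read_time_s())
f=heft("R")
if f-f0>-3.3:
    putback("R"); print("free",fz()); f=heft("Q")
E
```

```text
free -0.05086608117712684 2.8417
R f held -1.43 gap 0.695 t 5.675
free 0.21819216185934226
Q f held -1.75 gap 0.701 t 10.925
```

Run:
```python
from hp import *
putback("Q"); f0=fz(); f=heft("P"); print(f0)
if f-f0<-3.3:
    x,y,a=T["P"]; r.line_to([x,y,.24],v=.2)
    x,y,a=T["S"]; r.movep([x,y,.24],quat(a)); r.line_to([x,y,.11],v=.12); r.hold(.2)
    print("above",readout.read_force().round(2),readout.read_ee_pos().round(4),readout.read_time_s())
    c=r.line_to([x,y,GZ+.014+.001],v=.04,threshold=5)
    print("stop",c,readout.read_force().round(2),readout.read_ft_torque().round(2),readout.read_ee_pos().round(4),readout.read_time_s())
    import cv2
    A=[cv2.resize(cams.read_camera("scene")[200:290,260:340],None,fx=5,fy=5,interpolation=cv2.INTER_CUBIC),cv2.resize(cams.read_camera("top")[220:310,310:390],None,fx=5,fy=5,interpolation=cv2.INTER_CUBIC)]
    cv2.imwrite("pics/n1.png",np.hstack(A)[:,:,::-1])
```

```text
P f held -5.84 gap 0.698 t 16.175
-0.3305915998234927
above [ 0.45  0.48 -5.59] [ 0.459  -0.1373  0.1105] 20.0583
stop True [-1.69 -1.1   7.73] [0.23 0.32 0.01] [ 0.4584 -0.1371  0.076 ] 20.8833
```

View pics/n1.png

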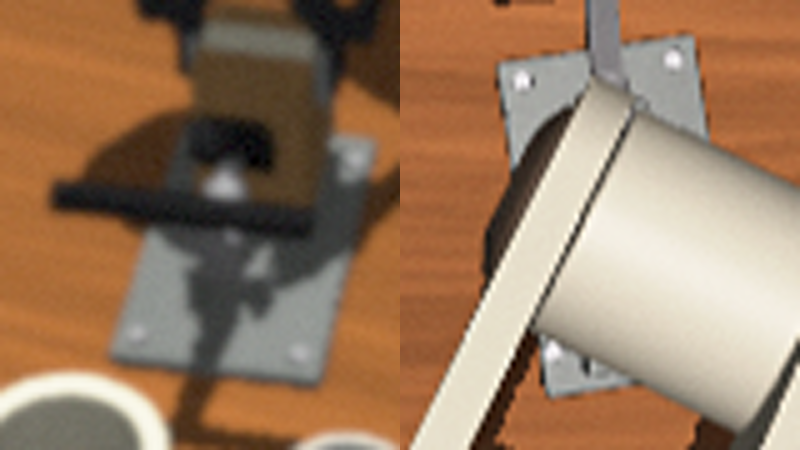

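P weighs about 0.56 kg, so it is the packed one. The picture shows it upright in the nest behind the lever, and the descent stopped at z=0.076, which is floor height rather than curb height (0.087). I'll release it and check.

Run:
```python
from hp import *
import cv2
from geo import proj,place
claw.command_gripper(1.0); r.hold(.4)
x,y,a=T["S"]; r.line_to([x,y,.25],v=.2)
# swing to beyond the lever bar, high, and shut
L=lambda d:[x+d*np.cos(a),y+d*np.sin(a)]
r.movep(L(.215)+[.25],quat(a)); claw.command_gripper(0.0,40)
print(readout.read_time_s(),readout.read_ee_pos().round(4))
h=.03;im=[]
for n,(u,v) in dict(scene=(265,180),top=(310,190)).items():
    I=cams.read_camera(n)[:,:,::-1][v:v+110,u:u+80]; I=cv2.resize(I,None,fx=5,fy=5,interpolation=cv2.INTER_CUBIC)
    P=place(T["S"],[[h,h,.114],[h,-h,.114],[-h,-h,.114],[-h,h,.114]])
    cv2.polylines(I,[((proj(n,P)-[u,v]+.5)*5).astype(np.int32)],True,(0,255,0),1); im.append(I)
cv2.imwrite("pics/n2.png",np.hstack(im))
```

```text
24.425 [ 0.6713 -0.1047  0.2499]
```

View pics/n2.png

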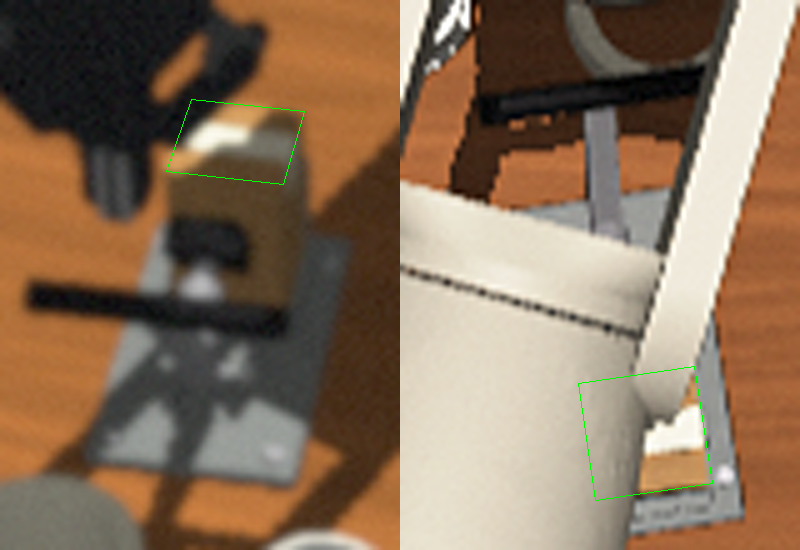

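The carton sits upright in the nest, with its top within about 2 mm of the predicted outline in both views. Now the lever: closed fingers behind the bar, follow the arc, hold, then ease back.

Run:
```python
from hp import *
x,y,a=T["S"]; L=lambda d,z:[x+d*np.cos(a),y+d*np.sin(a),z]
arc=lambda th:L(.104+.15*np.sin(.6-th),.015+.15*np.cos(.6-th))
ax=np.array([np.cos(a),np.sin(a),0]); F=lambda:(round(float(readout.read_force()@ax),2),readout.read_force().round(1).tolist())
r.line_to(L(.215,.139),v=.12); print("pre",F())
for th in (0,.15,.3,.45,.55,.6,.63):
    c=r.line_to(arc(th),v=.05,threshold=20); print(th,c,F(),readout.read_ee_pos().round(4))
    if c: break
r.hold(.8); print("hold",F(),readout.read_time_s())
```

```text
pre (0.69, [0.6, 0.7, 0.1])
0 False (5.18, [5.1, 1.2, 3.0]) [ 0.6455 -0.1087  0.1393]
0.15 False (5.67, [5.7, 0.6, 4.4]) [ 0.6265 -0.1116  0.1502]
0.3 False (6.12, [6.0, 1.0, 4.1]) [ 0.6058 -0.1147  0.1582]
0.45 False (6.17, [6.2, 0.1, 4.4]) [ 0.5843 -0.1181  0.1634]
0.55 False (5.8, [5.8, 0.2, 3.6]) [ 0.5696 -0.1204  0.165 ]
0.6 False (13.83, [13.8, 1.2, 3.3]) [ 0.5629 -0.1214  0.1653]
0.63 False (35.6, [35.3, 4.8, -2.7]) [ 0.5606 -0.1218  0.1655]
hold (34.02, [33.8, 4.1, -2.4]) 29.875
```

The force jumped to 34 N, so the lever is firmly at its stop. Easing back.

Run:
```python
from hp import *
import cv2
from geo import proj,place
def shot(name):
    h=.03;im=[]
    for n,(u,v) in dict(scene=(265,180),top=(310,190)).items():
        I=cams.read_camera(n)[:,:,::-1][v:v+110,u:u+80]; I=cv2.resize(I,None,fx=5,fy=5,interpolation=cv2.INTER_CUBIC)
        P=place(T["S"],[[h,h,.114],[h,-h,.114],[-h,-h,.114],[-h,h,.114]])
        cv2.polylines(I,[((proj(n,P)-[u,v]+.5)*5).astype(np.int32)],True,(0,255,0),1); im.append(I)
    cv2.imwrite(f"pics/{name}.png",np.hstack(im))
shot("press")
x,y,a=T["S"]; L=lambda d,z:[x+d*np.cos(a),y+d*np.sin(a),z]
arc=lambda th:L(.104+.15*np.sin(.6-th),.015+.15*np.cos(.6-th))
ax=np.array([np.cos(a),np.sin(a),0]); F=lambda:round(float(readout.read_force()@ax),2)
for th in (.6,.5,.4,.3,.2,.1,0,-.06):
    r.line_to(arc(th),v=.03); print(th,F(),end="; ")
r.line_to(L(.225,.135),v=.04); print("clear",F(),readout.read_time_s())
r.line_to(L(.225,.26),v=.2)
r.movep([.147,-.5,.26],quat(.258)); r.hold(.3)
print(readout.read_time_s(),readout.read_force().round(2))
shot("end0")
I=cams.read_camera("top")[:,:,::-1]; u,v=180,180
I=cv2.resize(I[v:v+130,u:u+200],None,fx=4,fy=4,interpolation=cv2.INTER_CUBIC).copy()
h=.03
for k,z in dict(Q=.1,R=.1,S=.114).items():
    cv2.polylines(I,[((proj("top",place(T[k],[[h,h,z],[h,-h,z],[-h,-h,z],[-h,h,z]]))-[u,v]+.5)*4).astype(np.int32)],True,(0,255,0),1)
b=place(T["S"],[[.1697,.06,.154],[.1697,-.06,.154]]);cv2.polylines(I,[((proj("top",b)-[u,v]+.5)*4).astype(np.int32)],True,(0,0,255),1)
cv2.imwrite("pics/end.png",I)
```

```text
0.6 11.39; 0.5 5.54; 0.4 6.2; 0.3 3.61; 0.2 3.85; 0.1 2.17; 0 2.14; -0.06 0.64; clear -0.03 35.5
38.9417 [0.03 0.17 0.86]
```

View pics/press.png

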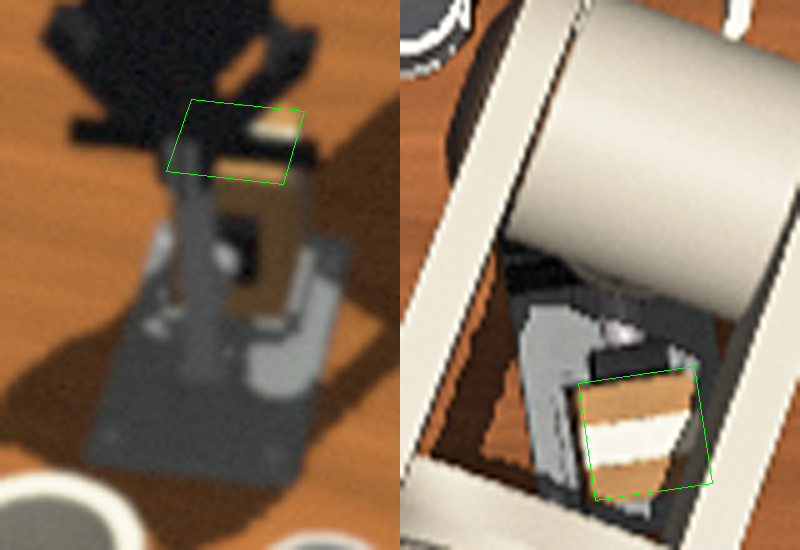

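View pics/end.png

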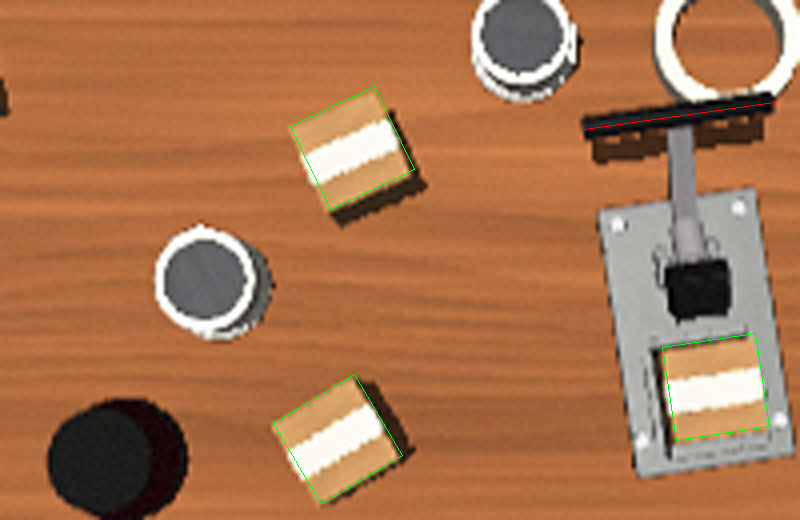

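During the press, the stamp head was flat against the carton. Now the lever bar is back on its rest line, both empties are on their start outlines, and the packed carton is centred in the nest. Handing in.

```bash
python3 -c "
from station import *
from station import hand_in
hand_in()"
```

```text
the job is handed in; nothing more can be done
```

The job is done and handed in at about 39 s of the 72 s allowed. `hand_in()` gives no verdict, so what follows is from my own checks.

- **Finding the packed carton:** I hefted all three. Two were light, pulling about 1.4 and 1.7 N, and I set them back where they stood. The third pulled about 5.5 N (roughly 0.56 kg), so I took it as the packed one.
- **Nest and lever:** I stood the packed carton in the nest and let go. I then pulled the lever over with closed fingers behind its bar until the force rose to about 34 N at the stop. I held it there for 0.8 s, then eased it back at 0.03 m/s.
- **Last pictures:** The packed carton is upright and within about 2 mm of the nest centre. The lever bar is on its rest line, and both empties sit on their start outlines. The bystanders in view (filter, both housings and tape roll) show no visible shift. The elbow was outside the last picture, but the arm did no work near it. The arm is parked clear.
- **Not measured directly:** I could not read the stamp's force on the carton. I infer the press from the force rise near the stop and from the picture of the stamp head against the carton.

No check failed or disagreed.

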